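# Hold the roaster's hatch cover against its sprung seal

## Robot

A 7-joint arm with a two-finger parallel gripper is mounted at the origin on the work surface. World frame = base frame: x ahead of the robot, y to its left, z up, the work surface at z = 0. Lengths are in mm, angles in rad, forces in N, time in s.
With the tool pointing down it reaches from about 350 to 900 mm from the base axis. Payload 19.9 kg.
Tool frame: the origin (TCP) lies at the very end of the fingers, on their centre line; the grasp point (between the pads) lies ctrl.hold_point_z behind it (ctrl.hold_point_z is the distance from the TCP to the grasp point, in mm); x points along the fingers, y is the direction in which the jaws open and shut, and the axes are right-handed (so a half turn about x gives the same grasp; the last joint's range is limited). The gripper opens to 85 mm and grips with 20 to 120 N. Pads are 22 mm wide; open, the fingers measure 114 mm over their backs; the gripper's body (76 mm by 85 mm) begins 54 mm behind the grasp point. The pads swing forward as they close: fully open they stand 13 mm farther back than shut.
Start: joints at [1.252, 0.417, -0.01, 1.614, 0.005, 1.111, -0.053], TCP at [171.396, -601.02, 231.26] pointing down, gripper open.
Joint ranges: [-2.81, 2.81], [-0.39, 2.02], [-1.27, 1.25], [0.06, 2.57], [-1.19, 4.33], [0.19, 2], [-2.82, 2.82]. Speed limits (rad/s): [1.89, 1.89, 2.39, 2.39, 3.01, 3.01, 3.01].

## Interface

Orientations are given as a rotation vector (axis times angle).
In Python, from station import sensors, viewer, ctrl, models gives the robot as it stands.
- The arm moves only by the tool carry_out, never from a script. Its argument "steps" is a list of rows, each a list of 7 numbers: the opening in per cent of the stroke, from 0 (shut) to 100 (fully open), then the shift along the tool's x, y, z in mm, then the turn, a rotation vector about the tool's x, y, z in degrees. In form: [[jaw, dx, dy, dz, ax, ay, az], ...]. A call has 1 to 5 rows; each row is the pose to reach, as a shift and turn from the pose measured when the call began, along the tool's axes at that moment; what a row does not reach only later rows make up. A row lasts 1/12 s, in which the tool goes at most 41.7 mm and 7.16 degrees, less where a joint would pass 70% of its speed; a pose out of reach is approached as far as the arm can. A call with a gripper value outside its range is refused whole. The fingers move at their own pace and stop on an object; "newtons" is the grip in N (left out, the last holds). Time passes only in rows, so rows that repeat a pose let the fingers close. It gives the time, the measured TCP pose, the force and the opening at its end, in the units of the state.
- sensors.get_state(): the state, without advancing time (a new reading comes with each control period).
- viewer.snapshot(name): name is "scene" or "top" or "wrist"; returns a dict with "image" (420x560x3 uint8, red, green, blue), "K" (3x3 intrinsics, pixels), "dist" ([k1, k2, p1, p2, k3] as OpenCV has them; the pictures are not rectified), "R" (3x3) and "t" (3): a world point X has camera coordinates R X + t. Camera axes: x right, y down, z forward; pixel columns grow to the right and rows downward; lengths in mm; the calibration is good to about 2 mm. A picture is of the moment at which its call begins. There is no depth.
- ctrl.hand_in(): hands the job in, once; it reports no verdict.
Trained networks look in the newest picture that a camera, given by its name, has taken for a name from the list of things; names that differ only in an ending like _2 or _b are one class to them, and where a whole thing is asked for, a point or a joint stands for the part that bears it (a point fixed in the world has none). Each returns a list of dicts, best first, with "p" (0 to 1); they miss things now and then, are a little off and sometimes report something else, mostly with a low value. They report only what shows in the picture. A call takes as long as a camera call. They do not tell look-alikes from the thing itself.
- models.regions_of(camera, query): "region" (420x560 bool, what is visible of it) and "bbox" ([left, top, width, height] in pixels, round what is visible of it).
The state is a dict: "t": time; "qpos": joint angles; "joint_velocities": joint speeds; "tau": joint torques, N m; "tcp_pos": TCP position; "eef_rot": TCP orientation; "ft_force": force on the tool from outside, world axes, zero at the start; "moment": the same for the moment, N m; "grip_width": opening from 0.0 (shut) to 1.0 (fully open).
Only numpy, scipy, OpenCV 4.12 (cv2) and the standard library are available. Lean on these libraries where they do the work, as an engineer would, in place of code of your own. Each camera call takes 0.05 s, during which the arm holds its last target.

## Task

Pick up the hatch cover with the red handle and hold it in the air, upright and squarely centred over the opening of the red chaff housing, face flat on the aluminium seal frame so that it covers the opening all round. Push the sprung frame straight in until the pointer on the housing's roof stands in the green band, never as far as the blue, and keep it steadily there so that I can drive the screws: finish while still holding and pressing, do not let go. Leave the black-handled cover and everything else on the bench where they are.

Things in the scene. Friction and masses are not known exactly. Their poses are not given: they have to be found in the camera images.
- red_cover_grip (a point): Middle of the red fin handle of the cover to use, half-way up the cover (35 mm above the bench at the start). The fin is 16 mm thick (y), 46 mm tall, 72 mm long (x), and sticks out level behind the cover's box; this point is 36 mm behind the box's back, 66 mm behind its front face. x points from handle to front face, z up. Pinch the fin's two flat sides from above.
- red_cover_face (a point): Centre of the front face of the red-handled cover (the face to press on the seal frame); 66 mm ahead of the grip point along x. x points out of the face, z up.
- red_cover: The whole cover: an aluminium box 30 mm thick (x) x 90 mm wide (y) x 70 mm tall with a perforated front face and the red fin behind, 0.2 to 0.4 kg, standing free and upright on the bench. Origin on the bench straight below the middle of the fin. x towards the front face, z up.
- housing: Red chaff housing, 160 mm deep (x) x 220 wide (y) x 190 tall, fixed, place varies. Origin under its centre; x points from the opening into the housing. The seal frame's front stands 60 mm proud of its -x face. On the roof the frame's black pointer bar moves along x over a strip: white (frame in 0-16 mm), green (16-28), white (28-36), blue (beyond 36).
- seal_face (a point): Centre of the front face of the seal frame, 120 mm above the bench; it moves with the frame. x points into the housing (the direction to push), z up. The frame is 110 mm wide (y), 96 mm tall (z), with an opening of 64 x 44 mm.
- seal_frame (a joint): How far the seal frame has been pushed in, m: 0 at rest, stop at 0.045. A spring pushes it back with 500 N per m (0.5 N per mm; about 11 N at the middle of the green band, 0.022).
- black_cover: Like the red-handled cover in shape and size but with a black fin and a plain face: leave it. Origin on the underside below the middle of the fin.
- bowl_white: White tasting bowl, 90 mm across, 55 mm tall; origin under its centre. Leave it.
- bowl_blue: Blue tasting bowl, 90 mm across, 55 mm tall; origin under its centre. Leave it.
- bean_jar: Amber jar with steel lid, 72 mm across, 120 mm tall; origin under its centre. Leave it.
- screwdriver: Screwdriver lying on the bench. Leave it.
- spoon: Spoon lying on the bench. Leave it.
- mug: White mug, 80 mm across, 90 mm tall; origin under its centre. Leave it.
There are look-alikes about, which are no part of the job. Leave any yellow look-alike of the red_cover alone.

How it is judged:
By the outcome, as a careful person would: the job done as asked, in the order asked, and still so for the second after the job is handed in, while the arm keeps its last pose, push and grip.
It also fails if it takes over 45 s, if anything falls off the work surface, if the arm or the gripper's body presses on something with over 40 N, if the wrist force passes 120 N, or if a joint passes its speed limit or range.

## Working session

There is one attempt and no reset: what is moved stays moved. The work goes in short steps, Python scripts to look and compute and a tool call to move; the robot and the scene stay as the last step left them, time stands still between calls to the robot, and variables do not carry over. Pictures are saved under pics/ and viewed, and the job is handed in when it is done.

Besides the shell and the picture viewer there is one more tool, called after "Request:" as name(argument=value, ...), one argument or row to a line, values as JSON. carry_out: Moves the arm, as the interface text tells. Its arguments: {"type":"object","properties":{"steps":{"type":"array"},"newtons":{"type":"number"}},"required":["steps"]}

```bash
mkdir -p pics; ls; cat > h.py <<'E'
import numpy as np, cv2
from station import sensors, viewer, ctrl, models
def snap(c,n):
    s=viewer.snapshot(c); cv2.imwrite(f'pics/{n}.png',cv2.cvtColor(s['image'],cv2.COLOR_RGB2BGR)); return s
def ray(s,uv):
    p=cv2.undistortPoints(np.array([[uv]],float),np.array(s['K']),np.array(s['dist'],float))[0,0]
    R=np.array(s['R']);t=np.array(s['t']).ravel()
    return -R.T@t, R.T@np.array([p[0],p[1],1.])
def onz(s,uv,z):
    c,d=ray(s,uv); return c+d*(z-c[2])/d[2]
def tri(L):
    A=np.zeros((3,3));b=np.zeros(3)
    for s,uv in L:
        c,d=ray(s,uv);d=d/np.linalg.norm(d);P=np.eye(3)-np.outer(d,d);A+=P;b+=P@c
    x=np.linalg.solve(A,b)
    return x,[np.linalg.norm((np.eye(3)-np.outer(d/np.linalg.norm(d),d/np.linalg.norm(d)))@(x-c)) for c,d in (ray(s,uv) for s,uv in L)]
def proj(s,X):
    return cv2.projectPoints(np.array(X,float).reshape(-1,3),cv2.Rodrigues(np.array(s['R'],float))[0],np.array(s['t'],float).reshape(3,1),np.array(s['K'],float),np.array(s['dist'],float))[0][:,0]
E
python3 - <<'E'
from h import *
import pickle
st=sensors.get_state();print(st, ctrl.hold_point_z)
S={}
for c in ['scene','top','wrist']:
    S[c]=snap(c,c+'0'); print(c,-np.array(S[c]['R']).T@np.array(S[c]['t']).ravel())
    for q in ['red_cover','housing','red_cover_grip','seal_frame','black_cover']:
        try:
            for r in models.regions_of(c,q): print(c,q,round(r['p'],2),r['bbox'])
        except Exception as e: print(c,q,e)
pickle.dump(S,open('S0.pkl','wb'))
E
```

```text
pics
{'t': 0.0, 'qpos': array([ 1.25151507,  0.41798358, -0.01035496,  1.614174  ,  0.00469751,
        1.11067534, -0.05298719]), 'joint_velocities': array([ 0.0010708 ,  0.00177425,  0.00129177, -0.00038873, -0.00074089,
        0.00068675,  0.00081762]), 'tau': array([ 1.71456992e-03, -8.64441705e+01,  6.79385047e-01, -4.34889507e+01,
        1.91426690e-02,  7.58818671e-03, -5.84453744e-06]), 'tcp_pos': array([ 171.31563309, -600.70634368,  230.65409891]), 'eef_rot': array([ 2.0728992 ,  0.29112636, -2.07339132]), 'ft_force': array([-0.52251196, -0.51911748,  0.01765268]), 'moment': array([-0.04979022, -0.02995299, -0.00912935]), 'grip_width': 1.0004333412510429} 18.700000000000003
scene [1035.11523128 -936.74040568 1545.10038042]
scene red_cover 0.97 [304.5, 218.3, 22.3, 28.5]
scene red_cover 0.73 [342.5, 121.3, 14.4, 26.9]
scene red_cover 0.72 [271.3, 310.9, 29.7, 26.2]
scene red_cover 0.61 [190.3, 230.8, 27.1, 33.4]
scene red_cover 0.56 [274.6, 247.6, 26.0, 31.7]
scene housing 0.66 [294.7, 128.0, 70.4, 82.3]
scene red_cover_grip 0.98 [190.7, 230.7, 29.8, 29.6]
scene red_cover_grip 0.89 [300.7, 217.3, 27.5, 31.6]
scene seal_frame 0.83 [297.0, 152.7, 29.1, 40.4]
scene black_cover 0.67 [219.0, 265.5, 27.2, 33.8]
top [ 405.88636224  -23.70859085 1176.78637682]
top red_cover 0.93 [235.3, 165.8, 41.5, 28.9]
top red_cover 0.78 [332.9, 275.0, 31.2, 37.4]
top red_cover 0.69 [292.6, 162.3, 38.4, 35.3]
top housing 0.71 [109.0, 136.6, 100.9, 102.9]
top red_cover_grip 0.79 [330.8, 268.4, 36.4, 39.6]
top red_cover_grip 0.63 [235.6, 166.1, 38.2, 29.2]
top red_cover_grip 0.59 [291.8, 161.6, 40.5, 33.6]
top seal_frame 0.66 [159.7, 190.5, 53.6, 34.4]
top black_cover 0.91 [345.8, 206.1, 33.0, 38.4]
wrist [ 243.7536515  -580.28382508  373.82727904]
```

```bash
python3 - <<'E'
import cv2
a=cv2.imread('pics/scene0.png');b=cv2.imread('pics/top0.png')
cv2.imwrite('pics/s1.png',cv2.resize(a[90:350,160:400],None,fx=3.0,fy=3.0,interpolation=2)[:600] if 0 else cv2.resize(a[100:345,160:400],None,fx=2.4,fy=2.4,interpolation=2))
cv2.imwrite('pics/t1.png',cv2.resize(b[110:350,90:400],None,fx=2.5,fy=2.5,interpolation=2))
E
```

```text
(no output)
```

View pics/scene0.png

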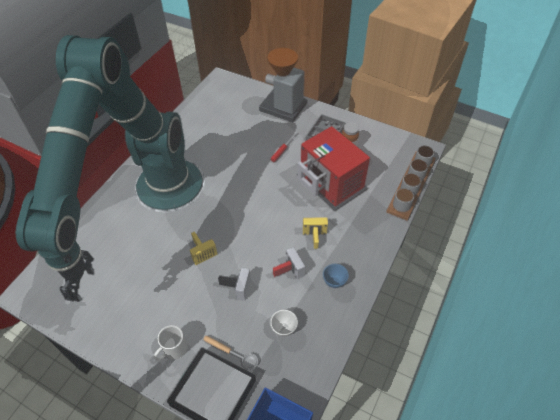

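View pics/top0.png

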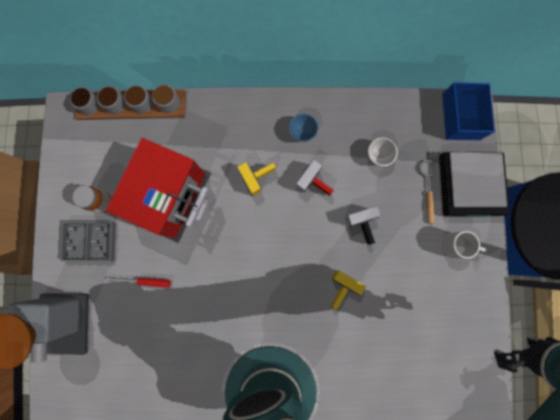

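View pics/s1.png

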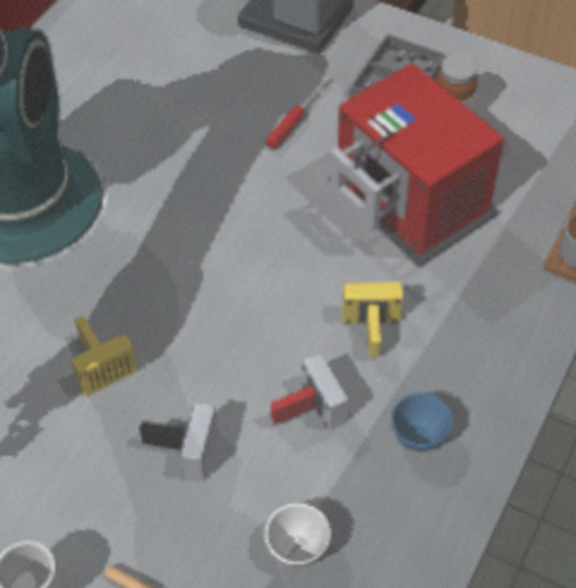

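View pics/t1.png

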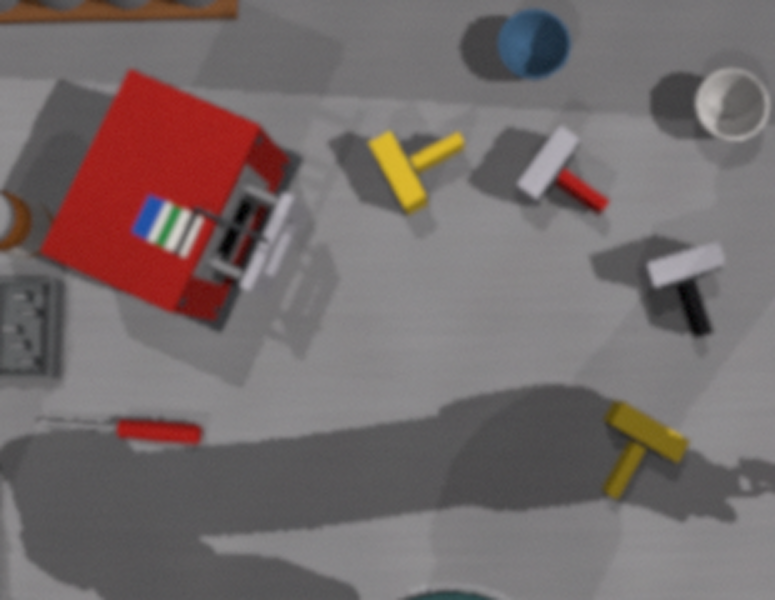

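View pics/wrist0.png

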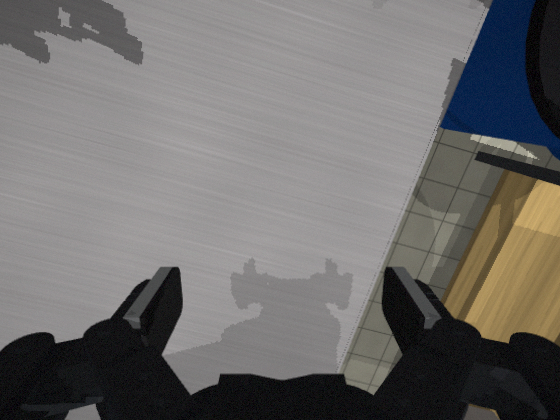

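The top view shows the red-handled cover: box at about (309,175), fin at about (323,186). The housing is at about (160,188) with its opening facing right and down. Two yellow look-alikes are at (252,177) and (346,289), and the black cover is at (365,220). Next I'll measure the corners.

```bash
python3 - <<'E'
from h import *
import pickle
from scipy.spatial.transform import Rotation as Ro
S=pickle.load(open('S0.pkl','rb'))
st=sensors.get_state();print(Ro.from_rotvec(st['eef_rot']).as_matrix().round(3))
for c,box in [('top',(290,155,340,200)),('scene',(260,240,310,280))]:
    im=S[c]['image'].astype(int);m=((im[...,0]>im[...,1]*1.7)&(im[...,0]>70)).astype(np.uint8)
    mm=np.zeros_like(m);x0,y0,x1,y1=box;mm[y0:y1,x0:x1]=m[y0:y1,x0:x1]
    pts=np.argwhere(mm)[:,::-1].astype(np.float32);print(c,len(pts),pts.mean(0),cv2.minAreaRect(pts))
f=lambda u,v:(u/2.5+90,v/2.5+110)
T=S['top']
for n,p,z in [('box',f(517,187),70),('box',f(568,126),70),('box',f(579,138),70),('box',f(533,200),70),('finend',f(603,206),58),('finstart',f(562,174),58),
  ('roof TL',f(130,70),190),('roof TR',f(262,125),190),('roofBL',f(41,250),190),('roofBR',f(176,311),190),('frame topR',f(290,197),168),('frame botL',f(245,287),168)]:
    print(n,onz(T,p,z).round(1))
big=cv2.resize(cv2.imread('pics/top0.png')[130:245,100:220],None,fx=5,fy=5,interpolation=2);cv2.imwrite('pics/hz.png',big)
big=cv2.resize(cv2.imread('pics/scene0.png')[120:215,280:380],None,fx=6,fy=6,interpolation=2);cv2.imwrite('pics/hs.png',big)
E
```

```text
[[-0.     0.274 -0.962]
 [ 0.    -0.962 -0.274]
 [-1.    -0.     0.   ]]
top 156 [322.33975 185.96794] ((322.2864990234375, 185.9810791015625), (22.79165267944336, 6.984539031982422), 36.02737808227539)
scene 103 [281.16504 267.0097 ] ((281.7931213378906, 267.5172424316406), (7.090548515319824, 19.4333553314209), 66.80140686035156)
box [608.6 -82.4  70. ]
box [ 681.7 -143.8   70. ]
box [ 667.1 -156.6   70. ]
box [ 593.1 -101.    70. ]
finend [ 587.5 -184.7   58. ]
finstart [ 626.2 -136.8   58. ]
roof TL [717.3 337.5 190. ]
roof TR [655.  192.6 190. ]
roofBL [523.2 424.9 190. ]
roofBR [458.9 278.  190. ]
frame topR [581.3 165.3 168. ]
frame botL [485.2 211.5 168. ]
```

View pics/hz.png

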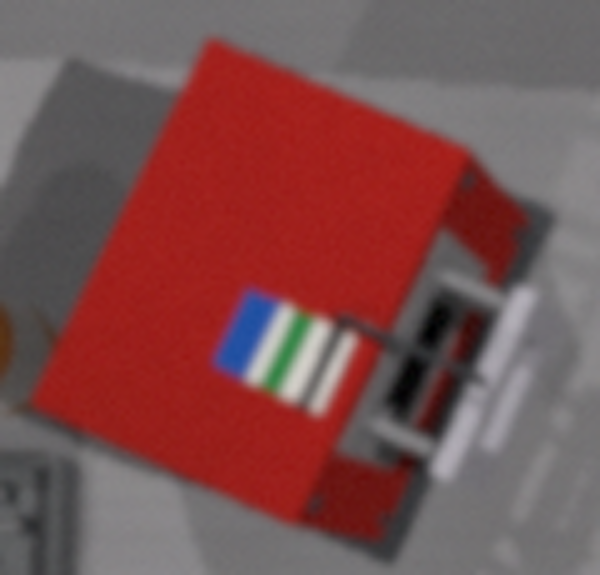

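View pics/hs.png

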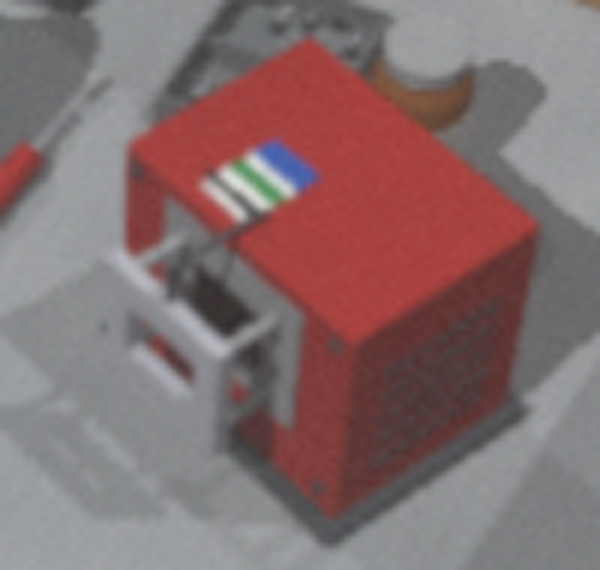

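```bash
cat >> h.py <<'E'
from scipy.spatial.transform import Rotation as Ro
def todo(target, ydeg):
    "shift/turn in current tool axes to reach TCP target with tool x down, tool y at world angle ydeg"
    st=sensors.get_state();R=Ro.from_rotvec(st['eef_rot']).as_matrix()
    a=np.radians(ydeg);y=np.array([np.cos(a),np.sin(a),0]);x=np.array([0,0,-1.]);Rt=np.c_[x,y,np.cross(x,y)]
    return (R.T@(np.array(target)-st['tcp_pos'])).round(1), np.degrees(Ro.from_matrix(R.T@Rt).as_rotvec()).round(2)
E
python3 - <<'E'
from h import *
print(todo([602,-164,200],-40))
E
```

```text
(array([  31.3, -302.2, -533.9]), array([-34.08,   0.  ,   0.  ]))
```

Request:
carry_out(
  steps=[
    [100,0,-20,-34,0,0,0],
    [100,0,-40,-69,0,0,0],
    [100,0,-60,-104,0,0,0],
    [100,0,-80,-139,0,0,0],
    [100,0,-100,-174,0,0,0],
  ],
)

```text
t: 1.32
tcp_pos: [312.3, -455.6, 231.4]
eef_rot: [2.073, 0.289, -2.073]
ft_force: [1.1, 0.0, -0.5]
grip_width: 1.001
```

Request:
carry_out(
  steps=[
    [100,0,-20,-34,0,0,0],
    [100,0,-40,-69,0,0,0],
    [100,0,-60,-104,0,0,0],
    [100,0,-80,-139,0,0,0],
    [100,0,-100,-174,0,0,0],
  ],
)

```text
t: 1.73
tcp_pos: [453.3, -310.1, 231.7]
eef_rot: [2.073, 0.289, -2.072]
ft_force: [1.0, -1.0, -0.4]
grip_width: 1.0
```

```bash
python3 - <<'E'
from h import *
print(todo([602,-164,200],-40)); st=sensors.get_state(); print(st['t'],st['tcp_pos'],st['qpos'])
E
```

```text
(array([  31.7,  -99.9, -183. ]), array([-34.1 ,  -0.  ,  -0.05]))
1.7333 [ 453.34006665 -310.14224519  231.70490968] [ 0.71383328  0.28916718 -0.2043433   1.79887223  0.06678751  1.05943137
 -0.80828009]
```

Request:
carry_out(
  steps=[
    [100,0,-20,-36,-7,0,0],
    [100,0,-40,-72,-14,0,0],
    [100,0,-60,-108,-21,0,0],
    [100,10,-80,-144,-28,0,0],
    [100,20,-98,-178,-34,0,0],
  ],
)

```text
t: 2.15
tcp_pos: [599.3, -165.4, 212.2]
eef_rot: [1.7, 0.795, -1.697]
ft_force: [0.0, -0.9, -0.2]
grip_width: 0.999
```

```bash
python3 - <<'E'
from h import *
import pickle
print(todo([602,-164,200],-40)); st=sensors.get_state(); print(st['t'],st['tcp_pos'],st['qpos'])
s=snap('wrist','w1');pickle.dump(s,open('w1.pkl','wb'))
E
```

```text
(array([12.2,  1.2, -2.8]), array([ 0.26, -0.03, -0.14]))
2.15 [ 599.28531109 -165.41202963  212.18932421] [ 0.49761037  0.45299016 -0.37175672  1.63365933  0.18142063  1.086674
 -0.61787285]
```

View pics/w1.png

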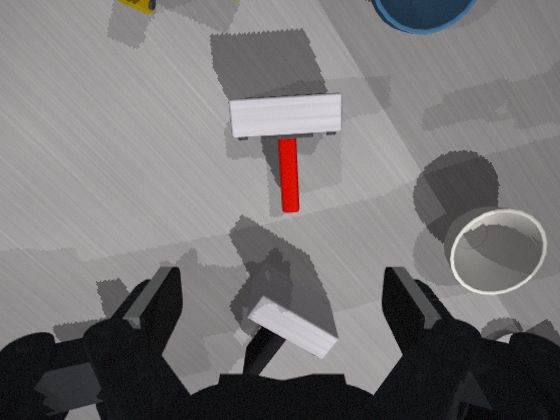

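The wrist view shows the red fin at (289,175) with its box at (286,117). The black cover is at (293,327).

```bash
python3 - <<'E'
from h import *
import pickle
s=pickle.load(open('w1.pkl','rb'));S=pickle.load(open('S0.pkl','rb'));T=S['top']
for n,p,z in [('topfrontL',(230,100.5),70),('topfrontR',(341,94),70),('backL',(233,138),70),('backR',(341,130),70),('fin s',(287,139),58),('fin e',(291,211),58)]:
    print(n,onz(s,p,z).round(1))
for n,p in [('blk',(264,297)),('blk',(250,316)),('blk',(337,337)),('blk',(325,356)),('white bowl',(498,215))]: print(n,onz(s,p,70).round(1))
# two views triangulation
f=lambda u,v:(u/2.5+90,v/2.5+110)
for n,a,b in [('fl',(230,100.5),f(517,187)),('fr',(341,94),f(568,126)),('br',(341,130),f(579,138)),('bl',(233,138),f(533,200)),('finend',(291,211),f(604,208)),('blackbackR',(325,356),f(722,262)),('blackL',(250,316),f(651,287))]:
    print(n,tri([(s,a),(T,b)]))
E
```

```text
topfrontL [615.3 -81.7  70. ]
topfrontR [ 685.7 -134.1   70. ]
backL [ 597.4 -104.9   70. ]
backR [ 669.1 -156.3   70. ]
fin s [ 630.2 -134.9   58. ]
fin e [ 591.8 -187.    58. ]
blk [ 520.2 -233.5   70. ]
blk [ 496.4 -240.6   70. ]
blk [ 546.2 -313.2   70. ]
blk [ 523.4 -323.4   70. ]
white bowl [ 729.9 -301.8   70. ]
fl (array([612.59093335, -81.75657458,  52.61020242]), [np.float64(1.7774461320978723), np.float64(1.777446132097963)])
fr (array([ 688.61858581, -141.54975525,   44.36760594]), [np.float64(5.063890395415944), np.float64(5.063890395415853)])
br (array([ 669.93979045, -158.13291057,   58.3181013 ]), [np.float64(0.18842716151027533), np.float64(0.18842716151018948)])
bl (array([ 595.2279064 , -103.36059219,   55.49828769]), [np.float64(1.4136596846514664), np.float64(1.4136596846515006)])
finend (array([ 588.30343411, -189.75436417,   41.78338993]), [np.float64(1.6630491924969073), np.float64(1.6630491924969113)])
blackbackR (array([ 520.62721055, -324.02467502,   66.4447682 ]), [np.float64(2.321121317797327), np.float64(2.321121317797368)])
blackL (array([ 491.8934938 , -240.82236185,   63.24850509]), [np.float64(3.0172784048182617), np.float64(3.0172784048182844)])
```

```bash
python3 - <<'E'
from h import *
print(todo([610,-161,140],-36.3))
E
```

```text
(array([69.6,  7.6, -2.1]), array([-2.59, -0.19,  0.06]))
```

Request:
carry_out(
  steps=[
    [100,30,4,-1,-1.5,0,0],
    [100,62,7.6,-2,-2.6,-0.2,0],
    [100,69.6,7.6,-2,-2.6,-0.2,0],
    [100,69.6,7.6,-2,-2.6,-0.2,0],
  ],
)

```text
t: 2.53
tcp_pos: [608.6, -161.1, 137.9]
eef_rot: [1.657, 0.843, -1.664]
ft_force: [0.4, 0.0, 0.5]
grip_width: 0.997
```

```bash
python3 - <<'E'
from h import *
import pickle
print(todo([610,-161,140],-36.3)); st=sensors.get_state(); print(st['t'],st['tcp_pos'])
s=snap('wrist','w2');pickle.dump(s,open('w2.pkl','wb'))
E
```

```text
(array([-2.1,  1.1, -0.9]), array([-0.05,  0.09,  0.28]))
2.5333 [ 608.58862165 -161.12054862  137.86521374]
```

View pics/w2.png

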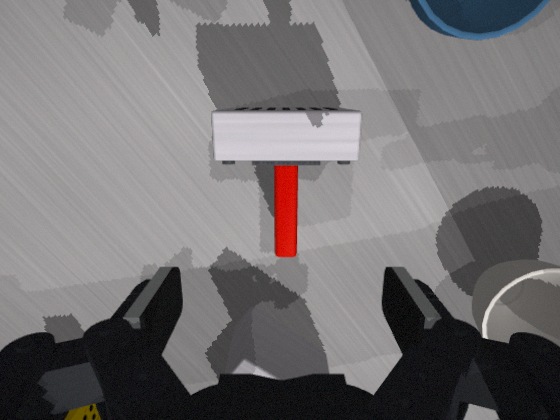

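```bash
python3 - <<'E'
from h import *
import pickle
s=pickle.load(open('w1.pkl','rb'));s2=pickle.load(open('w2.pkl','rb'))
for n,a,b,z in [('fl',(230,101),(213,112),70),('fr',(341,95),(359,111),70),('br',(341,130),(359,161),70),('bl',(233,138),(215,161),70),('finend',(290.5,210),(286,256),58),('finR',(299,211),(297,256),58),('finL',(282,211),(275,256),58)]:
    x,e=tri([(s,a),(s2,b)]);print(n,x.round(1),round(e[0],1),onz(s2,b,z).round(1))
E
```

```text
fl [614.1 -81.1  61.8] 0.2 [615.6 -81.6  70. ]
fr [ 691.  -138.5   29.5] 0.3 [ 685.2 -132.3   70. ]
br [ 668.4 -154.5   80.4] 0.1 [ 669.3 -157.3   70. ]
bl [ 596.6 -104.8   65.2] 0.0 [ 597.9 -104.7   70. ]
finend [ 593.6 -184.2   65.3] 0.3 [ 591.8 -187.2   58. ]
finR [ 597.4 -192.4   56.2] 0.4 [ 598.1 -191.8   58. ]
finL [ 586.6 -180.9   62.1] 0.3 [ 585.5 -182.6   58. ]
```

```bash
python3 - <<'E'
from h import *
print(todo([612,-159.8,16.5],-36.2))
E
```

```text
(array([123.5,   1.3,  -2.8]), array([-0.17,  0.03,  0.13]))
```

Request:
carry_out(
  steps=[
    [100,35,1.3,-2.8,-0.2,0,0],
    [100,70,1.3,-2.8,-0.2,0,0],
    [100,100,1.3,-2.8,-0.2,0,0],
    [100,119,1.3,-2.8,-0.2,0,0.1],
    [100,121,1.3,-2.8,-0.2,0,0.1],
  ],
)

```text
t: 3.0
tcp_pos: [610.9, -160.2, 17.7]
eef_rot: [1.656, 0.842, -1.661]
ft_force: [-0.2, 0.3, -0.3]
grip_width: 1.0
```

```bash
python3 - <<'E'
from h import *
print(todo([612,-159.8,16.5],-36.2),sensors.get_state()['ft_force'])
snap('wrist','w3')
E
```

```text
(array([ 1.2,  0.6, -1. ]), array([-0.06,  0.1 ,  0.14])) [-0.2206296   0.25242768 -0.27316999]
```

View pics/w3.png

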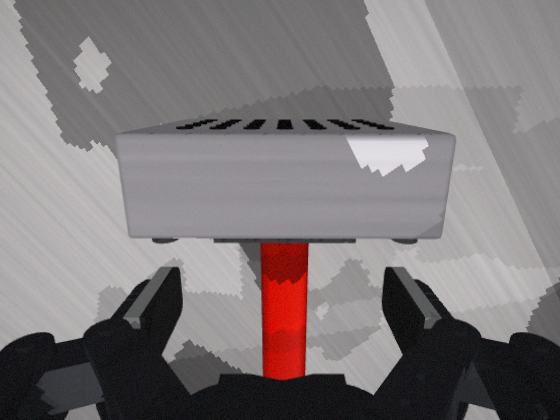

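The fin is centred between the jaws (fin at column 285, jaws centred at about 282), so I'll close.

Request:
carry_out(
  steps=[
    [60,1,0.6,-1,0,0,0],
    [35,1,0.6,-1,0,0,0],
    [10,1,0.6,-1,0,0,0],
    [0,1,0.6,-1,0,0,0],
    [0,1,0.6,-1,0,0,0],
  ],
  newtons=80,
)

```text
t: 3.47
tcp_pos: [613.3, -160.0, 19.2]
eef_rot: [1.657, 0.84, -1.659]
ft_force: [0.2, -0.1, 1.4]
grip_width: 0.299
```

Request:
carry_out(
  steps=[
    [0,0,0,0,0,0,0],
    [0,0,0,0,0,0,0],
    [0,0,0,0,0,0,0],
    [0,0,0,0,0,0,0],
  ],
  newtons=80,
)

```text
t: 3.8
tcp_pos: [613.3, -160.1, 19.5]
eef_rot: [1.658, 0.84, -1.659]
ft_force: [-2.6, -0.6, 6.2]
grip_width: 0.175
```

Request:
carry_out(
  steps=[
    [0,-10,0,0,0,0,0],
    [0,-25,0,0,0,0,0],
    [0,-45,0,0,0,0,0],
    [0,-65,0,0,0,0,0],
    [0,-65,0,0,0,0,0],
  ],
)

```text
t: 4.22
tcp_pos: [615.4, -160.3, 89.5]
eef_rot: [1.66, 0.836, -1.653]
ft_force: [1.4, 0.5, -3.1]
grip_width: 0.177
```

```bash
python3 - <<'E'
from h import *
st=sensors.get_state();print(st['tcp_pos'],st['ft_force'],st['moment'],st['grip_width'])
snap('wrist','w4')
E
```

```text
[ 615.41910129 -160.31481185   89.49677841] [ 1.37893826  0.47935104 -3.07145204] [-0.08652706 -0.05088766  0.01326874] 0.17697785350425085
```

View pics/w4.png

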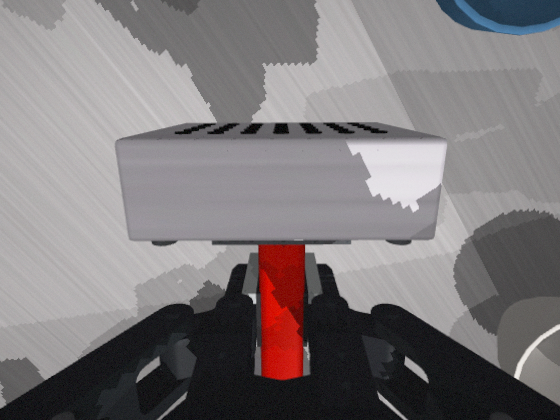

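The cover is lifted, with about 3 N on the wrist. Next I'll fit its pose in the hand from the box-top corners.

```bash
python3 - <<'E'
from h import *
import pickle
s=snap('wrist','w5');pickle.dump(s,open('w5.pkl','wb'))
st=sensors.get_state();R=Ro.from_rotvec(st['eef_rot']).as_matrix();p=st['tcp_pos']
print(R.round(4))
cx=-R[:,2];cz=-R[:,0];cy=np.cross(cz,cx);Rc=np.c_[cx,cy,cz];g=p+18.7*cz
pts=np.array([[66,45,35],[66,-45,35],[36,45,35],[36,-45,35],[66,45,-35],[66,-45,-35]],float)
print(proj(s,(Rc@pts.T).T+g).round(1))
im=cv2.imread('pics/w5.png')[100:260,90:470];cv2.imwrite('pics/w5z.png',cv2.resize(im,None,fx=2.1,fy=2.1,interpolation=2))
E
```

```text
[[ 1.400e-03  8.062e-01 -5.916e-01]
 [-1.400e-03 -5.916e-01 -8.062e-01]
 [-1.000e+00  1.900e-03  3.000e-04]]
[[106.7 138.7]
 [454.  138.3]
 [122.8 245.4]
 [438.4 244.9]
 [181.8 122.1]
 [379.9 121.9]]
```

View pics/w5z.png

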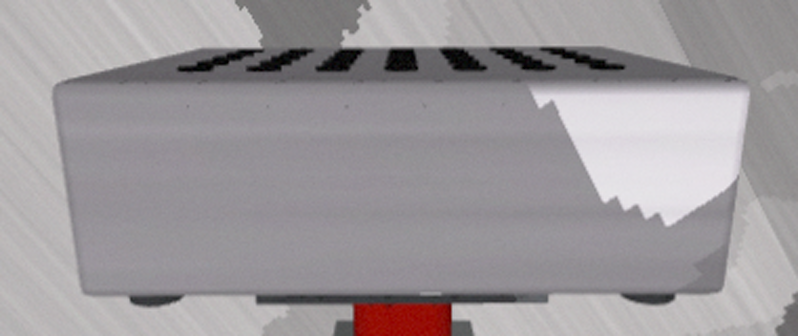

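```bash
python3 - <<'E'
from h import *
import pickle
from scipy.optimize import least_squares
s=pickle.load(open('w5.pkl','rb'))
st=sensors.get_state();R=Ro.from_rotvec(st['eef_rot']).as_matrix();p=st['tcp_pos']
cx=-R[:,2];cz=-R[:,0];cy=np.cross(cz,cx);Rc=np.c_[cx,cy,cz]
pts=np.array([[66,45,35],[66,-45,35],[36,45,35],[36,-45,35],[66,45,-35],[66,-45,-35]],float)
m=np.array([[116,141],[447,140],[129,240],[435,239],[186,122.9],[380,122.4]])
def f(v):
    g=p+Rc@(v[:3]);RR=Rc@Ro.from_rotvec(v[3:]).as_matrix()
    return (proj(s,(RR@pts.T).T+g)-m).ravel()
r=least_squares(f,[0,0,18.7,0,0,0]);print(r.x[:3].round(2),np.degrees(r.x[3:]).round(2),r.fun.reshape(-1,2).round(1))
r=least_squares(lambda v:f([v[0],v[1],v[2],0,0,0]),[0,0,18.7]);print(r.x.round(2),r.fun.reshape(-1,2).round(1))
E
```

```text
[-0.54 -0.68 14.58] [-0.58 -0.02  0.21] [[-0.4 -1.4]
 [ 0.6 -1.7]
 [ 1.6  1.4]
 [-1.6  2.1]
 [ 0.3  0.1]
 [-0.6 -0.2]]
[-0.54 -0.44 14.59] [[ 0.1 -1.9]
 [ 1.  -1.3]
 [ 1.7  1.5]
 [-1.4  2. ]
 [-0.7 -0.1]
 [-1.7  0.1]]
```

```bash
python3 - <<'E'
from h import *
import pickle
from scipy.optimize import least_squares
S=pickle.load(open('S0.pkl','rb'));T=S['top'];C=S['scene']
f=lambda u,v:(u/5+100,v/5+130)
g=lambda u,v:(u/6+280,v/6+120)
# local: (-80,+110)=? y left of x
P=np.array([[80,-110,190],[-80,-110,190],[80,110,190],[-80,110,190]],float)
mt=np.array([f(208,40),f(471,153),f(33,403),f(302,525)])
ms=np.array([g(540,230),g(358,345),g(312,40),g(130,147)])
Fr=np.array([[-140,-55,168],[-140,55,168]],float); mft=np.array([f(533,288),f(440,478)]); mfs=np.array([g(215,360),g(108,257)])
def W(v,P): 
    c,s=np.cos(v[2]),np.sin(v[2]);return np.c_[v[0]+c*P[:,0]-s*P[:,1],v[1]+s*P[:,0]+c*P[:,1],P[:,2]]
for use in ('t','s','ts'):
    def F(v):
        o=[]
        if 't' in use:o.append((proj(T,W(v,P))-mt).ravel())
        if 's' in use:o.append((proj(C,W(v,P))-ms).ravel())
        return np.concatenate(o)
    r=least_squares(F,[588,308,1.16]);v=r.x
    print(use,v[:2].round(1),np.degrees(v[2]).round(2),r.fun.round(1),'seal',W(v,np.array([[-140,0,120.]])).round(1))
    print('  frame err t',(proj(T,W(v,Fr))-mft).round(1).tolist(),' s',(proj(C,W(v,Fr))-mfs).round(1).tolist())
for n,a,b in zip('abcd',mt,ms): print(n,tri([(T,a),(C,b)]))
for n,a,b in zip('rl',mft,mfs): print('frame',n,tri([(T,a),(C,b)]))
E
```

```text
t [587.6 308.8] 66.49 [ 0.2 -1.1  1.  -1.2 -0.7  1.1 -0.5  1. ] seal [[531.7 180.4 120. ]]
  frame err t [[2.0, 0.9], [3.4, 0.7]]  s [[-0.9, 0.1], [-2.2, 0.1]]
s [596.8 308.2] 65.9 [ 1.  -0.2 -0.2  0.7  0.  -0.4 -0.8 -0.3] seal [[539.6 180.4 120. ]]
  frame err t [[2.2, -2.0], [3.3, -2.4]]  s [[0.9, 0.9], [-0.2, 0.8]]
ts [590.5 309.1] 66.35 [ 0.2 -2.1  1.  -2.1 -0.8 -0.1 -0.8 -0.1 -0.4 -1.1 -1.4 -0.1 -1.6 -1.1
 -2.2 -0.8] seal [[534.3 180.9 120. ]]
  frame err t [[1.9, -0.1], [3.2, -0.3]]  s [[-0.3, 0.3], [-1.5, 0.2]]
a (array([722.92918389, 344.89929453, 176.20977383]), [np.float64(1.5393778392624644), np.float64(1.539377839262391)])
b (array([658.85140727, 198.8848312 , 179.88563094]), [np.float64(3.6950617775812424), np.float64(3.695061777581555)])
c (array([524.7671989 , 430.87278381, 180.29354179]), [np.float64(2.7766742427596616), np.float64(2.7766742427595927)])
d (array([461.07440208, 283.17057157, 182.60471799]), [np.float64(4.351520386353283), np.float64(4.351520386353283)])
frame r (array([584.4882685 , 163.82205769, 164.74106582]), [np.float64(0.8471673415801718), np.float64(0.8471673415800728)])
frame l (array([484.31760445, 214.10068286, 158.5130052 ]), [np.float64(0.6252054572095856), np.float64(0.6252054572096492)])
```

```bash
python3 - <<'E'
from h import *
print(todo([460,11,200],-23.7))
print(sensors.get_state()['qpos'])
E
```

```text
(array([-114.7, -225. ,  -47.1]), array([-12.57,   0.03,  -0.11]))
[ 0.45907671  0.62024225 -0.34619334  1.69068688  0.26141146  0.87470782
 -0.62901799]
```

Request:
carry_out(
  steps=[
    [0,-35,-5,0,0,0,0],
    [0,-70,-20,-4,-1,0,0],
    [0,-95,-50,-10,-3,0,0],
    [0,-112,-83,-17,-5,0,0],
    [0,-114,-118,-25,-7,0,0],
  ],
)

```text
t: 4.73
tcp_pos: [533.1, -69.6, 201.7]
eef_rot: [1.575, 0.919, -1.571]
ft_force: [0.8, 1.5, -3.5]
grip_width: 0.181
```

```bash
python3 - <<'E'
from h import *
st=sensors.get_state();print(todo([460,11,200],-23.7),st['tcp_pos'],st['grip_width'])
E
```

```text
(array([   1.2, -103.2,  -34.7]), array([-5.52,  0.  , -0.28])) [533.12638085 -69.62721741 201.6517044 ] 0.18104933357263314
```

Request:
carry_out(
  steps=[
    [0,0,-34,-11,-2,0,0],
    [0,0,-68,-22,-4,0,0],
    [0,1,-96,-32,-5.5,0,-0.2],
    [0,1,-103,-34.7,-5.5,0,-0.3],
    [0,1,-103,-34.7,-5.5,0,-0.3],
  ],
)

```text
t: 5.15
tcp_pos: [458.6, 12.4, 199.8]
eef_rot: [1.504, 0.986, -1.507]
ft_force: [0.5, -0.4, -3.4]
grip_width: 0.18
```

```bash
python3 - <<'E'
from h import *
import pickle
st=sensors.get_state();print(todo([460,11,200],-23.7),st['tcp_pos'],st['grip_width'])
s=snap('wrist','w6');pickle.dump(s,open('w6.pkl','wb'))
v=[534.3,180.9,np.radians(66.35)]
P=np.array([[0,55,168],[0,-55,168],[0,55,72],[0,-55,72],[60,110,190],[60,-110,190],[60,110,0],[60,-110,0]],float)
c,n=np.cos(v[2]),np.sin(v[2])
print(proj(s,np.c_[v[0]+c*P[:,0]-n*P[:,1],v[1]+n*P[:,0]+c*P[:,1],P[:,2]]).round(0))
E
```

```text
(array([-0.2,  1.8,  0.8]), array([0.14, 0.05, 0.07])) [458.6497105  12.4487344 199.8263045] 0.17982298591713833
[[ 143. -205.]
 [ 433. -206.]
 [ 201.  -78.]
 [ 371.  -79.]
 [-153. -629.]
 [ 740. -637.]
 [ 146. -127.]
 [ 425. -128.]]
```

View pics/w6.png

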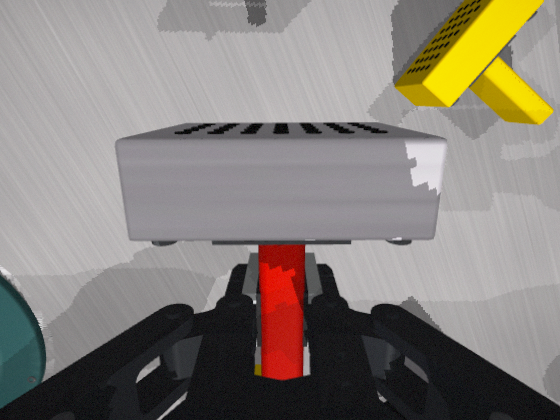

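```bash
python3 - <<'E'
from h import *
import pickle
s=pickle.load(open('w6.pkl','rb'))
v=[534.3,180.9,np.radians(66.35)]
c,n=np.cos(v[2]),np.sin(v[2])
P=np.array([[0,55,168],[0,-55,168],[0,55,72],[0,-55,72],[60,110,190],[60,-110,190],[60,0,190]],float)
X=np.c_[v[0]+c*P[:,0]-n*P[:,1],v[1]+n*P[:,0]+c*P[:,1],P[:,2]]
for dz in(60,100):
  for d in (60,90,120):
    print(dz,d,proj(s,X-[c*d,n*d,dz]).round(0).tolist())
st=sensors.get_state();f=1;
for dz,d in((60,90),(60,70)): print(todo([534.3-c*(166-d+0),180.9-n*(166-d),200+dz],-23.65), d)
E
```

```text
60 60 [[195.0, 14.0], [377.0, 13.0], [222.0, 40.0], [348.0, 40.0], [59.0, -140.0], [515.0, -141.0], [287.0, -137.0]]
60 90 [[199.0, 67.0], [373.0, 67.0], [224.0, 77.0], [346.0, 77.0], [72.0, -64.0], [502.0, -65.0], [287.0, -62.0]]
60 120 [[202.0, 116.0], [369.0, 116.0], [225.0, 111.0], [344.0, 111.0], [83.0, 3.0], [490.0, 3.0], [286.0, 4.0]]
100 60 [[209.0, 27.0], [362.0, 27.0], [229.0, 47.0], [341.0, 47.0], [102.0, -94.0], [471.0, -95.0], [286.0, -93.0]]
100 90 [[211.0, 72.0], [359.0, 72.0], [230.0, 79.0], [339.0, 79.0], [110.0, -35.0], [462.0, -35.0], [286.0, -34.0]]
100 120 [[214.0, 114.0], [357.0, 114.0], [232.0, 110.0], [338.0, 110.0], [117.0, 20.0], [455.0, 19.0], [286.0, 20.0]]
(array([ -60.2,    0.2, -109.3]), array([-0.01,  0.03,  0.04])) 90
(array([-60.1,   0.2, -89.3]), array([-0.01,  0.03,  0.04])) 70
```

Request:
carry_out(
  steps=[
    [0,-35,0,-10,0,0,0],
    [0,-60,0,-38,0,0,0],
    [0,-60,0,-68,0,0,0],
    [0,-60,0,-75,0,0,0],
    [0,-60,0,-75,0,0,0],
  ],
)

```text
t: 5.62
tcp_pos: [491.0, 81.2, 259.5]
eef_rot: [1.506, 0.987, -1.506]
ft_force: [-0.2, 0.2, -3.8]
grip_width: 0.176
```

```bash
python3 - <<'E'
from h import *
import pickle
st=sensors.get_state();print(st['tcp_pos'],st['grip_width'])
s=snap('wrist','w7');pickle.dump(s,open('w7.pkl','wb'))
cv2.imwrite('pics/w7z.png',cv2.resize(cv2.imread('pics/w7.png')[0:140,150:420],None,fx=2.9,fy=2.9,interpolation=2))
E
```

```text
[490.95516056  81.1666189  259.51953651] 0.17592300949879933
```

View pics/w7z.png

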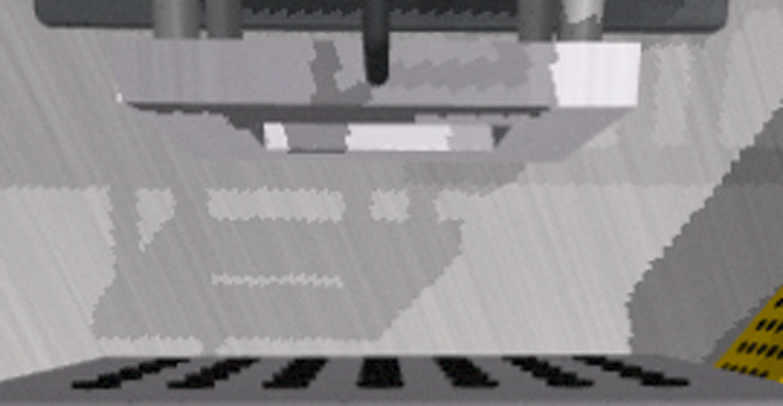

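Request:
carry_out(
  steps=[
    [0,0,0,-20,0,0,0],
    [0,0,0,-35,0,0,0],
    [0,0,0,-40,0,0,0],
    [0,0,0,-40,0,0,0],
  ],
)

```text
t: 6.0
tcp_pos: [506.6, 116.2, 258.5]
eef_rot: [1.505, 0.987, -1.509]
ft_force: [-0.5, -0.5, -3.8]
grip_width: 0.18
```

```bash
python3 - <<'E'
from h import *
import pickle
st=sensors.get_state();print(st['tcp_pos'],st['grip_width'])
s=snap('wrist','w8');pickle.dump(s,open('w8.pkl','wb'))
cv2.imwrite('pics/w8z.png',cv2.resize(cv2.imread('pics/w8.png')[0:140,60:520],None,fx=1.7,fy=1.7,interpolation=2))
E
```

```text
[506.61715891 116.16231131 258.47409781] 0.1796207187463956
```

View pics/w8z.png

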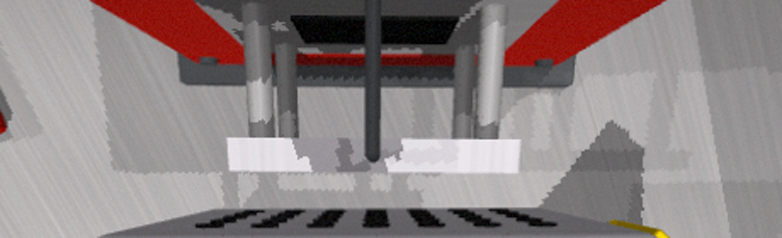

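```bash
python3 - <<'E'
from h import *
import pickle
a=pickle.load(open('w7.pkl','rb'));b=pickle.load(open('w8.pkl','rb'))
FL=[(191,35.5),(194.7,100.6)];FR=[(370,36.9),(365.3,101.8)];BR=[(370.7,14.5),(365.3,81.8)]
for n,q in(('FL',FL),('FR',FR),('BR',BR)):
    print(n,*[x for x in tri([(a,q[0]),(b,q[1])])],onz(a,q[0],168).round(1),onz(b,q[1],168).round(1))
for s,i in((a,0),(b,1)):
    l,r=onz(s,FL[i],168),onz(s,FR[i],168);d=r-l;print((l+r)/2,np.linalg.norm(d),np.degrees(np.arctan2(d[1],d[0]))+90)
im=cv2.imread('pics/w8.png')[70:130,170:400];cv2.imwrite('pics/w8f.png',cv2.resize(im,None,fx=3.4,fy=3.4,interpolation=2))
E
```

```text
FL [484.12220274 207.50042425 167.37676969] [np.float64(0.12862407607895637), np.float64(0.12862407607897078)] [484.3 207.3 168. ] [484.1 207.5 168. ]
FR [585.10437926 162.30589097 167.56567201] [np.float64(0.029201470936880452), np.float64(0.029201470936566182)] [585.  162.3 168. ] [585.  162.4 168. ]
BR [589.23752166 173.74697201 167.87130893] [np.float64(0.1893732093045968), np.float64(0.18937320930482018)] [589.4 173.7 168. ] [589.  173.8 168. ]
[534.67562599 184.77979375 168.        ] 110.2814542747925 65.90912655549698
[534.56607235 184.92917535 168.        ] 110.48421334146451 65.88722006096134
```

View pics/w8f.png

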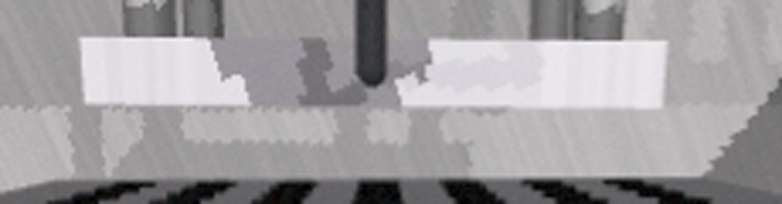

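```bash
python3 - <<'E'
from h import *
st=sensors.get_state();print(st['qpos'])
print(todo([495.1,97.8,258.5],-24.1))
print(todo([491.1,88.6,105],-24.1))
E
```

```text
[ 0.23666759  0.25003547 -0.60595629  1.82435364  0.15602381  1.11820469
 -0.83704767]
(array([ 0.1, -3.2, 20.7]), array([0.42, 0.07, 0.17]))
(array([153.6,  -2.7,  30.5]), array([0.42, 0.07, 0.17]))
```

Request:
carry_out(
  steps=[
    [0,0,-2.7,28,0.4,0,0.1],
    [0,30,-2.7,30.5,0.4,0,0.1],
    [0,70,-2.7,30.5,0.4,0,0.1],
    [0,110,-2.7,30.5,0.4,0,0.1],
    [0,145,-2.7,30.5,0.4,0,0.1],
  ],
)

```text
t: 6.47
tcp_pos: [490.4, 86.5, 111.6]
eef_rot: [1.511, 0.979, -1.515]
ft_force: [0.7, -0.9, -3.4]
grip_width: 0.18
```

```bash
python3 - <<'E'
from h import *
print(todo([491.1,88.6,105],-24.1),sensors.get_state()['ft_force'])
E
```

```text
(array([ 6.6, -0.2, -2.2]), array([-0.1 ,  0.12,  0.07])) [ 0.72787857 -0.87263535 -3.43826646]
```

Request:
carry_out(
  steps=[
    [0,6.6,-0.2,-2.2,-0.1,0.1,0],
    [0,6.6,-0.2,-8,-0.1,0.1,0],
    [0,6.6,-0.2,-14,-0.1,0.1,0],
    [0,6.6,-0.2,-14,-0.1,0.1,0],
  ],
)

```text
t: 6.8
tcp_pos: [497.7, 100.8, 107.3]
eef_rot: [1.514, 0.98, -1.509]
ft_force: [0.3, -0.2, -3.2]
grip_width: 0.177
```

```bash
python3 - <<'E'
from h import *
import pickle
st=sensors.get_state();print(st['tcp_pos'],st['ft_force'],todo([495.1,97.8,105],-24.1))
s=snap('wrist','w9');pickle.dump(s,open('w9.pkl','wb'))
c=snap('scene','sc9');t=snap('top','tp9')
cv2.imwrite('pics/sc9z.png',cv2.resize(cv2.imread('pics/sc9.png')[120:240,250:390],None,fx=5,fy=5,interpolation=2))
E
```

```text
[497.73320295 100.76115352 107.25516903] [ 0.32782498 -0.23319609 -3.21381651] (array([ 2.2, -1.2,  3.8]), array([ 0.03, -0.11, -0.09]))
```

View pics/w9.png

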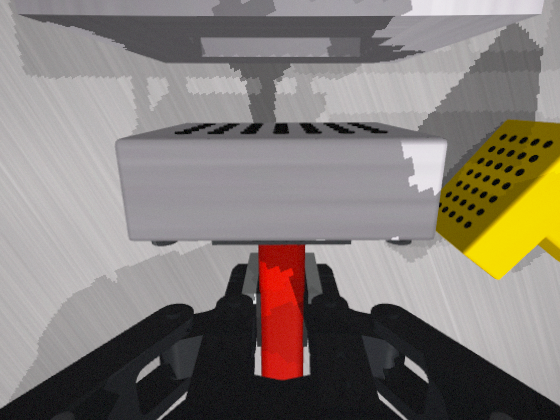

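View pics/sc9z.png

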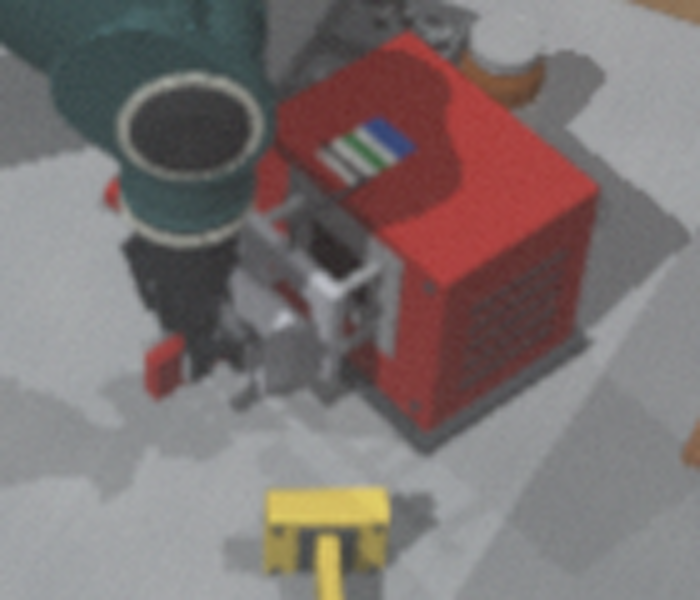

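```bash
python3 - <<'E'
import cv2
im=cv2.imread('pics/w9.png')
cv2.imwrite('pics/w9a.png',cv2.resize(im[0:80,0:190],None,fx=4.2,fy=4.2,interpolation=2))
cv2.imwrite('pics/w9b.png',cv2.resize(im[0:80,370:560],None,fx=4.2,fy=4.2,interpolation=2))
E
```

```text
(no output)
```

View pics/w9a.png

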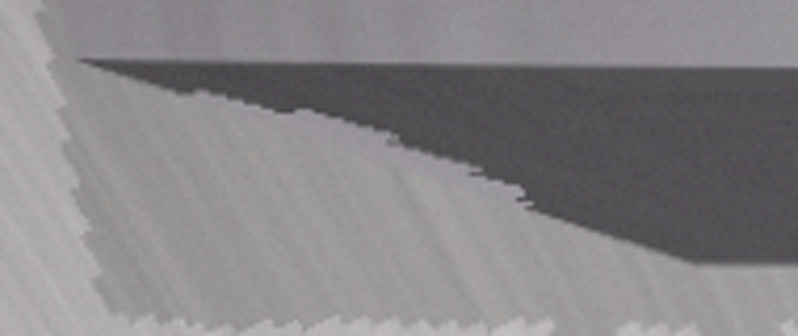

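View pics/w9b.png

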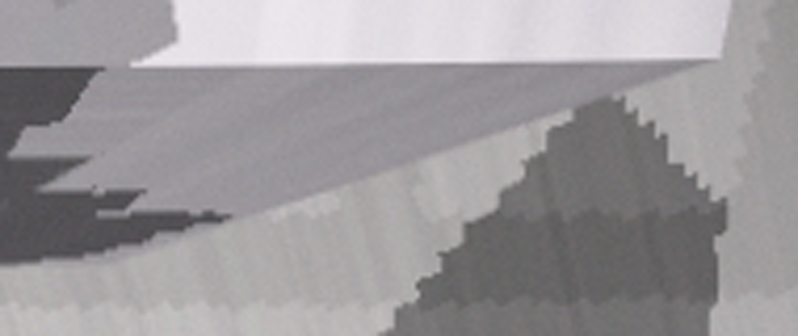

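```bash
python3 - <<'E'
from h import *
import pickle
from scipy.optimize import least_squares
s=pickle.load(open('w9.pkl','rb'))
R0=np.array(s['R']);t0=np.array(s['t']).ravel()
st=sensors.get_state();R=Ro.from_rotvec(st['eef_rot']).as_matrix();p=st['tcp_pos']
cx=-R[:,2];cz=-R[:,0];cy=np.cross(cz,cx);Rc=np.c_[cx,cy,cz]
def fit(pts,m,full):
    def f(v):
        q=np.zeros(6);q[:len(v)]=v
        if not full:q[5]=v[3] ;q[3]=q[4]=0
        RR=Rc@Ro.from_rotvec(q[3:]).as_matrix()
        return (proj(s,(RR@pts.T).T+p+Rc@q[:3])-m).ravel()
    r=least_squares(f,[66,0,15]+([0,0,0] if full else [0]))
    print(r.x[:3].round(2),np.degrees(r.x[3:]).round(2),'rms',np.sqrt((r.fun**2).mean()).round(2))
fr=np.array([[0,55,48],[0,-55,48],[0,55,-48],[0,-55,-48]],float)
fit(fr,np.array([[18.6,14.3],[541,13.6],[165.5,62.9],[389.5,62.6]]),0)
fit(fr,np.array([[18.6,14.3],[541,13.6],[165.5,62.9],[389.5,62.6]]),1)
cv=np.array([[0,45,35],[0,-45,35],[-30,45,35],[-30,-45,35],[0,45,-35],[0,-45,-35]],float)
m=np.array([[116,141],[447,140],[129,240],[435,239],[186,122.9],[380,122.4]])
fit(cv,m,0);fit(cv,m,1)
E
```

```text
[93.76  0.78 13.09] [0.04] rms 2.14
[93.67  0.75 13.09] [1.26 0.16 0.25] rms 1.39
[66.6   0.08 13.69] [0.11] rms 1.28
[66.63  0.07 13.71] [-0.49 -0.06  0.24] rms 1.21
```

Request:
carry_out(
  steps=[
    [0,1.3,-0.9,-8,0,0,0],
    [0,1.3,-0.9,-16,0,0,0],
    [0,1.3,-0.9,-22,0,0,0],
    [0,1.3,-0.9,-26,0,0,0],
    [0,1.3,-0.9,-26,0,0,0],
  ],
  newtons=100,
)

```text
t: 7.37
tcp_pos: [506.9, 124.9, 105.3]
eef_rot: [1.512, 0.981, -1.51]
ft_force: [-0.2, 0.1, -4.6]
grip_width: 0.178
```

```bash
python3 - <<'E'
from h import *
st=sensors.get_state();R=Ro.from_rotvec(st['eef_rot']).as_matrix();print(st['tcp_pos'],st['ft_force'],-R[:,2],-R[:,2]@st['ft_force'],todo([534.6-.408*43.5,184.8-.913*43.5,105.5],-24.1))
s=snap('wrist','w10')
E
```

```text
[506.87859267 124.89311577 105.25791184] [-0.17453693  0.1259756  -4.57147881] [0.40708331 0.91339024 0.00120203] 0.038518744567280584 (array([ -0.2,   0.9, -22.5]), array([ 0.08, -0.07, -0.05]))
```

View pics/w10.png

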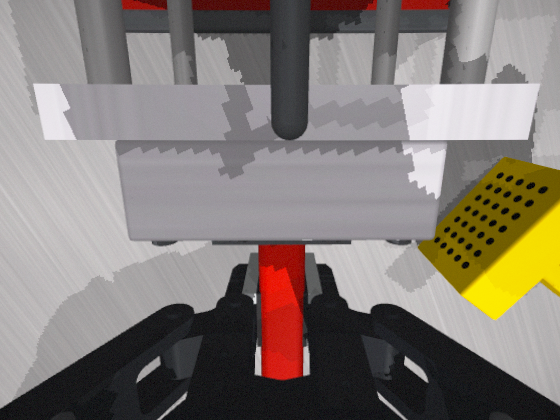

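The cover is nearly touching the frame, with parallel edges and centring within about 1 mm. Now I'll push in small steps.

Request:
carry_out(
  steps=[
    [0,0,0.9,0,0,0,0],
    [0,0,0.9,-3,0,0,0],
    [0,0,0.9,-6,0,0,0],
    [0,0,0.9,-9,0,0,0],
    [0,0,0.9,-12,0,0,0],
  ],
)

```text
t: 7.83
tcp_pos: [512.3, 134.5, 105.0]
eef_rot: [1.512, 0.98, -1.512]
ft_force: [-2.9, -4.6, -4.6]
grip_width: 0.174
```

```bash
python3 - <<'E'
from h import *
st=sensors.get_state();R=Ro.from_rotvec(st['eef_rot']).as_matrix();print(st['tcp_pos'],st['ft_force'],-R[:,2]@st['ft_force'],st['moment'],st['grip_width'],todo([534.6-.408*43.5,184.8-.913*43.5,105.5],-24.1))
s=snap('wrist','w11')
E
```

```text
[512.2727943  134.47142436 104.97822447] [-2.88760592 -4.57978994 -4.57777757] -5.358462097694268 [-1.12643822  0.41732975 -0.23465171] 0.17410692389605453 (array([ -0.5,  -0.1, -11.6]), array([ 0.02,  0.01, -0.02]))
```

View pics/w11.png

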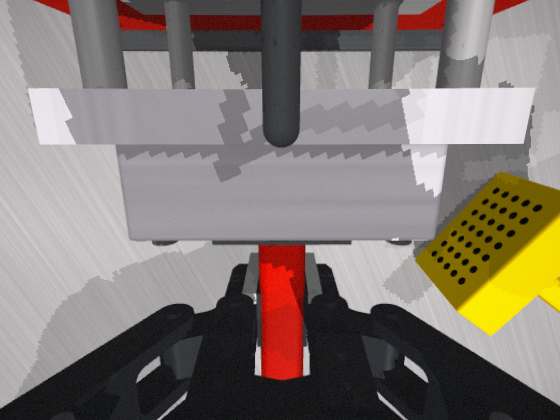

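Contact force is 5.4 N, so the frame is in about 10.7 mm. It is centred in the view (front edge 38 to 527, cover centre 282). I need about 11 mm more.

Request:
carry_out(
  steps=[
    [0,0,0,-3,0,0,0],
    [0,0,0,-6,0,0,0],
    [0,0,0,-9,0,0,0],
    [0,0,0,-11,0,0,0],
    [0,0,0,-11,0,0,0],
  ],
)

```text
t: 8.3
tcp_pos: [516.7, 144.5, 104.9]
eef_rot: [1.51, 0.979, -1.513]
ft_force: [-5.8, -8.3, 1.3]
grip_width: 0.177
```

```bash
python3 - <<'E'
from h import *
import pickle
st=sensors.get_state();R=Ro.from_rotvec(st['eef_rot']).as_matrix();print(st['tcp_pos'],st['ft_force'],-R[:,2]@st['ft_force'],st['moment'],st['grip_width'],todo([534.6-.408*43.5,184.8-.913*43.5,105.5],-24.1))
s=snap('wrist','w12');pickle.dump(s,open('w12.pkl','wb'));c=snap('scene','sc12');snap('top','tp12')
cv2.imwrite('pics/sc12z.png',cv2.resize(cv2.imread('pics/sc12.png')[120:210,280:370],None,fx=6.5,fy=6.5,interpolation=2))
cv2.imwrite('pics/tp12z.png',cv2.resize(cv2.imread('pics/tp12.png')[130:245,100:220],None,fx=5,fy=5,interpolation=2))
E
```

```text
[516.67126103 144.45008243 104.85731608] [-5.82752153 -8.33851396  1.27481579] -9.992619517496165 [-1.79286892  0.94445655 -0.28874027] 0.17652377526138832 (array([-0.6, -0.1, -0.7]), array([ 0.01,  0.08, -0.  ]))
```

View pics/w12.png

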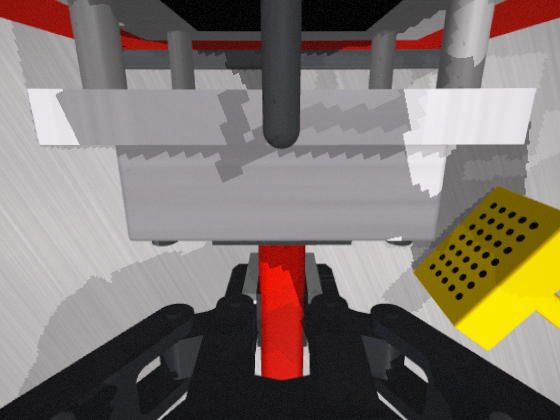

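View pics/sc12z.png

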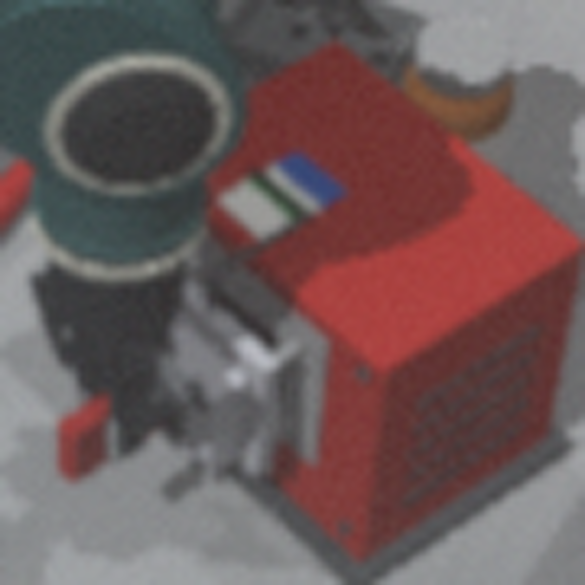

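View pics/tp12z.png

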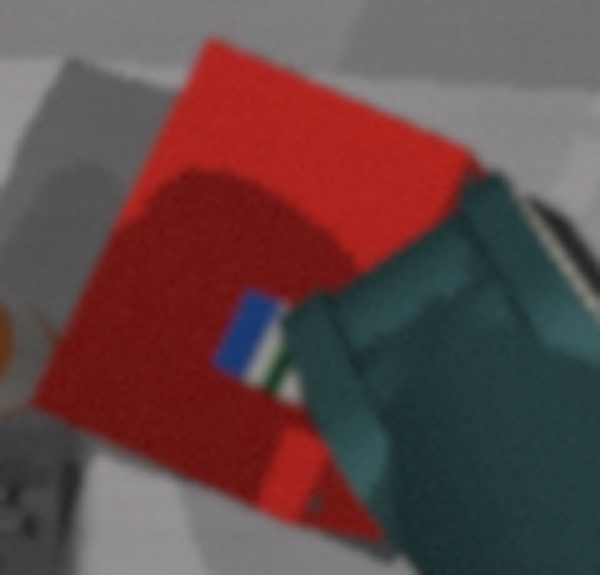

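In the scene crop the black pointer lies over the green stripe at about (283,195), with white on both sides and clear of the blue. Next is a hold to confirm it's steady.

Request:
carry_out(
  steps=[
    [0,0,0,-0.7,0,0,0],
    [0,0,0,-0.7,0,0,0],
    [0,0,0,-0.7,0,0,0],
    [0,0,0,-0.7,0,0,0],
    [0,0,0,-0.7,0,0,0],
  ],
)

```text
t: 8.87
tcp_pos: [516.4, 143.9, 104.7]
eef_rot: [1.509, 0.978, -1.515]
ft_force: [-5.2, -7.6, 0.3]
grip_width: 0.175
```

Request:
carry_out(
  steps=[
    [0,0,0,0,0,0,0],
    [0,0,0,0,0,0,0],
    [0,0,0,0,0,0,0],
    [0,0,0,0,0,0,0],
    [0,0,0,0,0,0,0],
  ],
)

```text
t: 9.28
tcp_pos: [516.1, 143.0, 104.6]
eef_rot: [1.508, 0.977, -1.516]
ft_force: [-5.3, -8.5, 1.0]
grip_width: 0.173
```

```bash
python3 - <<'E'
from h import *
for i in range(3):
    st=sensors.get_state();R=Ro.from_rotvec(st['eef_rot']).as_matrix();print(st['t'],st['tcp_pos'],st['ft_force'],-R[:,2]@st['ft_force'],st['grip_width'])
    snap('scene','sc13')
snap('wrist','w13');snap('top','tp13')
a=cv2.resize(cv2.imread('pics/sc13.png')[140:165,300:345],None,fx=10,fy=10,interpolation=2);cv2.imwrite('pics/sc13z.png',a)
E
```

```text
9.2833 [516.11258071 143.03587667 104.6174154 ] [-5.32768073 -8.52324091  1.01342233] -9.962490726182764 0.17344618328784242
9.3333 [516.07824365 143.07041082 104.59931138] [-5.20162115 -9.0871289  -0.46549128] -10.417993061570282 0.17715464586770371
9.3833 [516.1131255  143.0537825  104.61309211] [-5.36409696 -8.33197218 -0.75434761] -9.794155392732787 0.17096069306036832
```

View pics/sc13z.png

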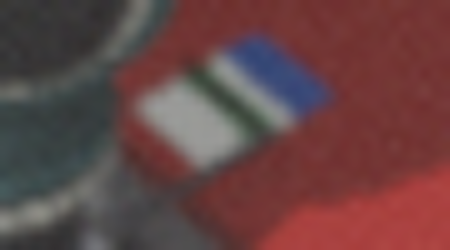

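View pics/w13.png

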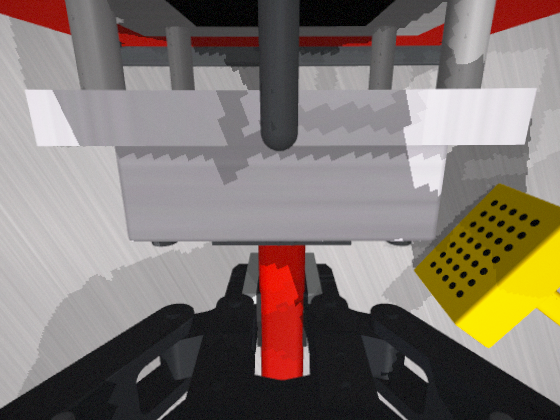

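View pics/tp13.png

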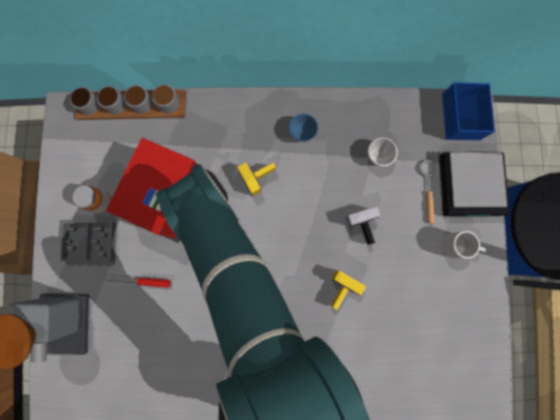

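The pose creeps back slightly when each call restarts from the measured pose: force is about 10 N, which means about 20 mm in. I'll nudge it towards the middle of the band.

```bash
python3 - <<'E'
from h import *
print(todo([534.6-.408*43.5,184.8-.913*43.5,105.2],-24.1))
E
```

```text
(array([-0.6, -0.1, -2.1]), array([-0.07,  0.28,  0.05]))
```

Request:
carry_out(
  steps=[
    [0,-0.6,0,-1.5,0,0.3,0],
    [0,-0.6,0,-3,0,0.3,0],
    [0,-0.6,0,-3,0,0.3,0],
    [0,-0.6,0,-3,0,0.3,0],
    [0,-0.6,0,-3,0,0.3,0],
  ],
)

```text
t: 9.95
tcp_pos: [516.7, 144.5, 104.7]
eef_rot: [1.511, 0.979, -1.516]
ft_force: [-3.7, -9.6, -4.3]
grip_width: 0.172
```

```bash
python3 - <<'E'
from h import *
for i in range(8):
    st=sensors.get_state();R=Ro.from_rotvec(st['eef_rot']).as_matrix();print(st['t'],st['tcp_pos'].round(1),(-R[:,2]@st['ft_force']).round(1),st['ft_force'].round(1),st['grip_width'].round(3))
    snap('scene','sc14')
print(todo([534.6-.408*43.5,184.8-.913*43.5,105.2],-24.1))
snap('wrist','w14')
cv2.imwrite('pics/sc14z.png',cv2.resize(cv2.imread('pics/sc14.png')[140:165,300:345],None,fx=10,fy=10,interpolation=2))
E
```

```text
Traceback (most recent call last):
AttributeError: 'float' object has no attribute 'round'
```

```bash
python3 - <<'E'
from h import *
for i in range(8):
    st=sensors.get_state();R=Ro.from_rotvec(st['eef_rot']).as_matrix();print(round(st['t'],2),st['tcp_pos'].round(1),round(float(-R[:,2]@st['ft_force']),1),st['ft_force'].round(1))
    snap('scene','sc14')
print(todo([534.6-.408*43.5,184.8-.913*43.5,105.2],-24.1))
snap('wrist','w14')
cv2.imwrite('pics/sc14z.png',cv2.resize(cv2.imread('pics/sc14.png')[140:165,300:345],None,fx=10,fy=10,interpolation=2))
E
```

```text
9.95 [516.7 144.5 104.7] -10.3 [-3.7 -9.6 -4.3]
10.0 [516.7 144.5 104.7] -10.3 [-3.6 -9.6 -3.8]
10.05 [516.7 144.5 104.7] -10.9 [-4.7 -9.9 -4.8]
10.1 [516.7 144.5 104.7] -11.3 [ -4.3 -10.4  -5. ]
10.15 [516.7 144.5 104.7] -11.4 [ -4.4 -10.5  -4.3]
10.2 [516.7 144.5 104.7] -10.9 [ -4.2 -10.1  -4.5]
10.25 [516.7 144.6 104.7] -10.2 [-4.1 -9.4 -4.4]
10.3 [516.7 144.5 104.7] -10.7 [ -3.8 -10.1  -4.5]
(array([-0.5, -0.1, -0.6]), array([-0.12,  0.12,  0.1 ]))
```

View pics/sc14z.png

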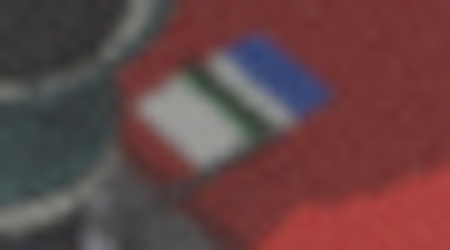

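View pics/w14.png

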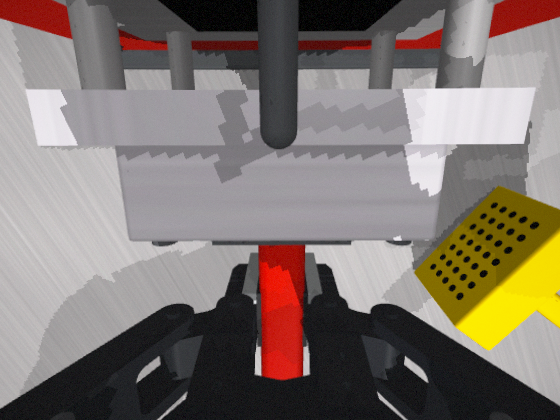

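The arm is steady: 10.7 N, which is about 21.5 mm in. The pointer sits in the green, and the cover is flush and centred on the frame, so I'm handing in.

```bash
python3 -c "
from station import ctrl
print(ctrl.hand_in())"
```

```text
the job is handed in; nothing more can be done
None
```

The red-handled cover is pressed flat and centred on the seal frame, with the pointer in the green band. I handed the job in at about 10.4 s with the arm still gripping and pushing.

**Last checks**
- **Push:** The force along the push held at 10.2–11.4 N over the last 0.4 s. That is about 21–22 mm in, against a green band of 16–28 mm, and the arm's position stayed within about 0.1 mm. The scene picture shows the pointer over the green, clear of the blue.
- **Fit:** The wrist picture shows the face flush on the frame and its edges parallel. It is centred sideways within about 1 mm.
- **Other objects:** The black-handled cover, both yellow look-alikes, the bowls and the screwdriver looked unmoved in the top picture taken just before the final nudge.

**What disagreed**
- **Cover height in the hand:** It sits about 4 mm lower between the fingers than the nominal grasp point. The camera fit and the lift height differed on this by about 1.5 mm, so I set the height between them. The opening leaves 13 mm of cover all round.
- **Housing position:** The first measurement from the scene and top cameras was about 4 mm off, so I used the wrist-camera measurement instead.
- **Creep during holding:** The push eased back by about 1.5 mm over two hold calls. I corrected it with one final nudge, after which it stayed steady.

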